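# Third hand at the sculptor's bench: hold the plinth to the fence

### The job

Clear the two wooden offcuts off the white assembly board into the scrap bucket, then slide the dark plinth block gently up to the wooden fence, square and flush, its whole length backed by the fence. Push on its near long side so that the top stays free for my screwdriver, and hold it there with a steady push of about 10 newtons: keep that up for a good three seconds and finish while still pushing, without letting go. Leave the bronze, the blowtorch and the wax tin where they stand.

Things in the scene. Friction and masses are not known exactly. Their poses are not given: they have to be found in the camera images.
- board: white melamine assembly board screwed down to the bench, 360 (x) x 340 (y) x 18 thick. Fixed; its place and yaw change from run to run. Origin: centre of its underside, at bench height; x points away from the robot towards the fence, z up. Its top face is 18 above the origin.
- fence: pale beech fence screwed on the board along its far edge, 340 long (y) x 40 thick (x) x 34 high above the board's top. Fixed and rigid. Origin: middle of the lower edge of its near face (the face the plinth goes against), level with the board's top; x points into the fence, away from the robot, square to that face; y runs along the fence.
- plinth: dark scorched-pine plinth block, 120 (x) x 180 (y) x 45 high, 0.36 to 0.59 kg, screw hole in the middle of its top; loose, flat on the board (slides easily, about 1 to 2 N), 10 to 12 cm short of the fence and up to 0.25 rad out of square. Origin: centre of its underside; x points to the fence: near long face at x = -60, far one at +60. Flush, its origin reads x = -60 in the fence frame.
- batten_end: offcut: plain batten end, 52 (x) x 28 (y) x 22 high, 24 g, lying on the board between plinth and fence; origin: centre of its underside; grip it across y (28).
- tenon_end: offcut: sawn-off tenon, T-shaped from above, 26 high, 22 g: a body 30 (x from -25 to +5) x 30 (y) and a stub 22 long (x from +5 to +27) x 12 (y); lying on the board between plinth and fence; origin: on its underside, 5 from the body's stub end; grip the body across y (30), 10 behind the origin.
- bucket: white plastic scrap bucket standing on the bench to the left or the right of the board, 128 high, inside 160 across at the floor and 192 at the rim, about 0.7 kg, empty, loose. Origin: centre of its underside, z up.
- bronze: bystander: wavy bronze figure on a pin over a 70 x 70 steel foot plate, 200 high, loose; origin: centre of its underside.
- torch: bystander: blowtorch, blue gas can 94 across with black handle and nozzle, 150 high, nozzle reaching 113 out along its x, loose; stands on the side of the board where the bucket is not; origin: centre of its underside.
- wax_tin: bystander: round tin with brass-coloured lid, 89 across, 44 high, loose; origin: centre of its underside.

How it is judged:
By the outcome, as a careful person would: the job done as asked, in the order asked, and still so for the second after the job is handed in, while the arm keeps its last pose, push and grip.
It also fails if it takes over 64 s, if anything falls off the work surface, if the arm or the gripper's body presses on something with over 40 N, if the wrist force passes 120 N, or if a joint passes its speed limit or range.

### The arm

A 6-joint arm with a two-finger parallel gripper is mounted at the origin on the work surface. World frame = base frame: x ahead of the robot, y to its left, z up, the work surface at z = 0. Lengths are in m, angles in rad, forces in N, time in s.
With the tool pointing down it reaches from about 0.3 to 0.775 m from the base axis. Payload 14.6 kg.
Tool frame: the origin (TCP) lies between the finger pads, 19 mm behind the fingertips; this is the grasp point; z points along the fingers, y is the line along which they close (so a half turn about z gives the same grasp; the last joint's range is limited). The gripper opens to 94 mm and grips with 3 to 60 N. Pads are 16 mm wide; open, the fingers measure 119 mm over their backs; the gripper's body (75 mm by 177 mm) begins 78 mm behind the grasp point.
Start: joints at [1.141, 0.3, 1.521, -0, 1.321, -0.067], TCP at [0.195, 0.514, 0.224] pointing down, gripper open.
Joint ranges: [-3.03, 3.03], [-0.79, 2.21], [0.23, 2.52], [-1.04, 4.18], [0, 3.07], [-2.55, 2.55]. Speed limits (rad/s): [2.22, 2.22, 2.57, 3.14, 3.14, 3.14].

### API

Orientations are given as [roll, pitch, yaw] about the fixed x, y, z axes, in that order (R = Rz(yaw) Ry(pitch) Rx(roll)).
In Python, from station import ctrl gives the robot as it stands. The module is installed in compiled form; this text tells all that it offers.
- The arm moves only by the tool step_arm, never from a script. Its argument "deltas" is a list of rows, each an object with "dp": the shift along the tool's x, y, z scaled (see below), a list of three; "twist": the turn about the tool's z scaled (see below). In form: [{"dp": [tx, ty, tz], "twist": twist}, ...]. A call has 1 to 12 rows; each row shifts and turns the commanded pose from where the row before left it, along the tool's axes as they then stand; what a row does not reach is not made up. The controller multiplies each number of a shift by 0.04 m and each number of a turn by 4 degrees. A row lasts 1/10 s, in which the tool goes at most 50 mm and 8.59 degrees, less where a joint would pass 70% of its speed; a pose out of reach is approached as far as the arm can. A call with a number of a shift or a turn outside -1 to 1 is refused whole. A call with a gripper value outside its range is refused whole. "gripper" is the opening, from -1 (shut) to 1 (fully open), set as the call begins (left out, the last holds). The fingers move at their own pace and stop on an object; "squeeze" is the grip in N (left out, the last holds). Time passes only in rows, so rows that do not move let the fingers close. It gives the time, the measured TCP pose, the force, the opening and the grip force at its end, in the units of the state.
- ctrl.get_obs(): the state, without advancing time (a new reading comes with each control period).
- ctrl.camera(name): name is "scene" or "top"; returns (picture, depth): 400x640x3 uint8, red, green, blue; 400x640 float32, m along the optical axis (not along the pixel's ray), 0 where there is no reading.
- ctrl.get_calibration(name): a dict with "fx", "fy", "cx", "cy" (pixels), "world_to_cam" (4x4, takes a point from world to camera coordinates). Camera axes: x right, y down, z forward; pixel columns grow to the right and rows downward; lengths in m; the calibration is good to about 2 mm. A picture is of the moment at which its call begins. get_calibration takes no time and is no camera call.
- ctrl.hand_in(): hands the job in; it is judged then, once.
Trained networks look in the newest picture that a camera, given by its name, has taken for a name from the list of things; names that differ only in an ending like _2 or _b are one class to them, and where a whole thing is asked for, a point or a joint stands for the part that bears it (a point fixed in the world has none). Each returns a list of dicts, best first, with "conf" (0 to 1); they miss things now and then, are a little off and sometimes report something else, mostly with a low value. They report only what shows in the picture. A call takes as long as a camera call.
- ctrl.spot_in(camera, label): "rect" ([left, top, right, bottom] as shares, 0 to 1, of the picture: columns of its width, rows of its height, round what is visible of it).
- ctrl.cut_out(camera, label): "pixels" (400x640 bool, what is visible of it) and "rect" ([left, top, right, bottom] as shares, 0 to 1, of the picture: columns of its width, rows of its height, round what is visible of it).
The state is a dict: "time_s": time; "qpos": joint angles; "joint_vel": joint speeds; "tau": joint torques, N m; "ee_pos": TCP position; "eef_rot": TCP orientation; "force": force on the tool from outside, world axes, zero at the start; "moment": the same for the moment, N m; "grip_width": finger opening in m; "grip_force": force on a finger pad.
Only numpy, scipy, OpenCV 4.12 (cv2) and the standard library are available. Lean on these libraries where they do the work, as an engineer would, in place of code of your own. Each camera call takes 0.05 s, during which the arm holds its last target. There are 200 camera calls.

## Working session

There is one attempt and no reset: what is moved stays moved. The work goes in short steps, Python scripts to look and compute and a tool call to move; the robot and the scene stay as the last step left them, time stands still between calls to the robot, and variables do not carry over. Pictures are saved under pics/ and viewed, at most 10 in all, crops included, and the job is handed in when it is done.

Besides the shell and the picture viewer there is one more tool, called after "Request:" in YAML: its name, and indented under it one key for each argument. step_arm: Moves the arm, as the interface text tells. Its arguments: {"type":"object","properties":{"deltas":{"type":"array"},"gripper":{"type":"number"},"squeeze":{"type":"number"}},"required":["deltas"]}

```bash
mkdir -p pics
cat > h.py <<'E'
import numpy as np, cv2
from station import ctrl
def world(cam, depth):
    K=ctrl.get_calibration(cam); v,u=np.mgrid[0:400,0:640]
    P=np.stack([(u-K['cx'])/K['fx']*depth,(v-K['cy'])/K['fy']*depth,depth],-1)
    T=np.linalg.inv(np.array(K['world_to_cam'])); return P@T[:3,:3].T+T[:3,3]
def snap(cam,name=None):
    im,d=ctrl.camera(cam)
    if name: cv2.imwrite('pics/'+name,im[:,:,::-1])
    return im,d,world(cam,d)
E
python3 - <<'E'
from h import *
for c in ('top','scene'):
    im,d,W=snap(c,c+'0.png')
    for l in ['board','fence','plinth','batten_end','tenon_end','bucket','bronze','torch','wax_tin']:
        for r in ctrl.cut_out(c,l)[:2]:
            m=r['pixels']&(d>0)
            if m.sum()<5: continue
            p=W[m]; z=np.percentile(p[:,2],90); t=p[p[:,2]>z-.006]
            rc=cv2.minAreaRect((t[:,:2]*1000).astype(np.float32))
            print(c,l,round(r['conf'],2),m.sum(),'z',z.round(4),np.round(rc[0]),np.round(rc[1]),round(rc[2],1),'med',np.median(t,0).round(3))
o=ctrl.get_obs();print(o)
E
```

```text
top board 0.78 11634 z 0.0508 [561.  36.] [339. 289.] 86.0 med [0.683 0.025 0.052]
top fence 0.77 1833 z 0.0557 [684.  27.] [339.  41.] 86.0 med [0.683 0.031 0.053]
top plinth 0.96 2748 z 0.0665 [481.   1.] [119. 178.] 1.5 med [0.48  0.001 0.064]
top plinth 0.36 191 z 0.0436 [627.  98.] [27. 52.] 87.8 med [0.628 0.098 0.041]
top batten_end 0.69 178 z 0.0436 [626.  98.] [27. 52.] 87.6 med [0.628 0.098 0.041]
top tenon_end 0.49 172 z 0.0472 [621. -29.] [29. 53.] 74.1 med [ 0.616 -0.029  0.045]
top bucket 0.71 11804 z 0.051 [561.  35.] [340. 289.] 85.9 med [0.682 0.022 0.052]
top bucket 0.58 4981 z 0.1275 [ 469. -405.] [206. 208.] 1.4 med [ 0.469 -0.411  0.128]
top bronze 0.85 766 z 0.1735 [638. 390.] [15. 48.] 30.2 med [0.636 0.395 0.188]
top torch 0.6 1263 z 0.1407 [441. 391.] [24. 95.] 81.3 med [0.43  0.392 0.141]
scene board 0.7 10746 z 0.0521 [561.  37.] [342. 288.] 85.6 med [0.682 0.011 0.052]
scene fence 0.68 2447 z 0.0546 [683.  28.] [342.  43.] 85.6 med [0.682 0.01  0.052]
scene plinth 0.59 3261 z 0.0655 [479.   3.] [123. 184.] 1.1 med [ 0.482 -0.003  0.063]
scene batten_end 0.
[... 653 characters left out ...]
387 0.136]
{'time_s': 1.0, 'qpos': array([ 1.14138406e+00,  2.99903478e-01,  1.52096622e+00, -2.65348370e-06,
        1.32068925e+00, -6.66025527e-02]), 'joint_vel': array([ 1.79119893e-03, -1.09683371e-03, -9.28703084e-04,  6.22176282e-04,
        1.74391633e-03,  9.10383095e-05]), 'tau': array([ 5.60249409e-04, -5.31660283e+01, -3.52921808e+01,  7.08401715e-02,
        2.12135684e-02, -5.03268927e-05]), 'ee_pos': array([0.19520375, 0.51420106, 0.22425798]), 'eef_rot': array([3.14155920e+00, 4.80824436e-06, 2.77878360e+00]), 'force': array([ 0.00750723, -0.03903132, -0.3592806 ]), 'moment': array([-0.04662001,  0.01672347,  0.01843835]), 'grip_force': 0.0, 'grip_width': 0.09416694591832224}
```

View pics/top0.png

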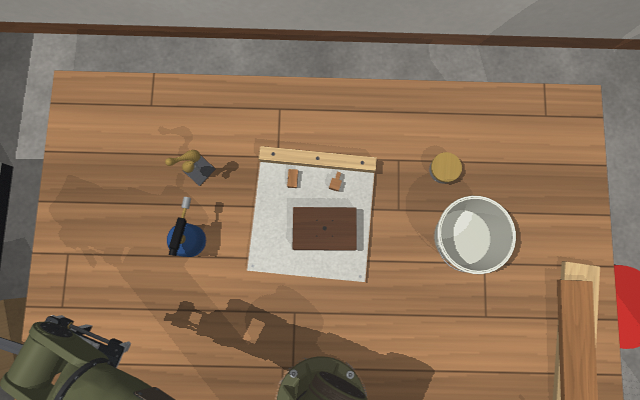

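View pics/scene0.png

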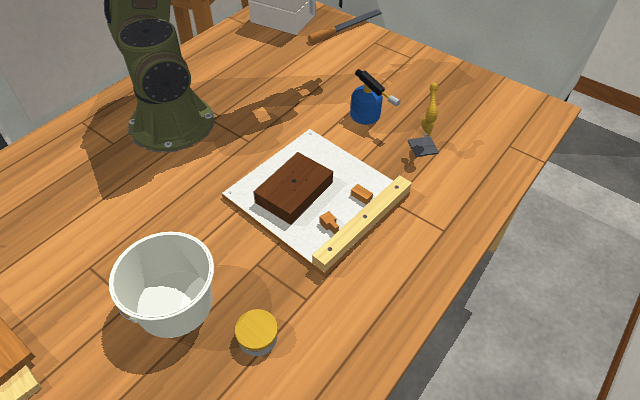

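Top view: the batten is at (293,178), the tenon at (337,181), the plinth at (325,228) and the fence along y≈158. The bucket is on the right at (477,235), with the torch and bronze on the left. Next I fit the offcut outlines precisely in both views.

```bash
cat >> h.py <<'E'
B=np.array([[-26,-14],[26,-14],[26,14],[-26,14]])/1000
T=np.array([[-25,-15],[5,-15],[5,-6],[27,-6],[27,6],[5,6],[5,15],[-25,15]])/1000
P=np.array([[-60,-90],[60,-90],[60,90],[-60,90]])/1000
def goto(x,y,z,yaw):
    o=ctrl.get_obs(); p=o['ee_pos']; d=np.array([x,y,z])-p; dy=(yaw-o['eef_rot'][2]+np.pi)%(2*np.pi)-np.pi
    c,s=np.cos(yaw),np.sin(yaw)
    print('t',round(o['time_s'],2),'pos',p.round(4),'yaw',o['eef_rot'][2].round(4),'| after twist units',round(np.degrees(dy)/4,2),'dp units x,y,z',np.round(np.array([c*d[0]+s*d[1],s*d[0]-c*d[1],-d[2]])/.04,2))
E
python3 - <<'E'
from h import *
from scipy.optimize import differential_evolution as DE
for l,poly,zt in (('tenon_end',T,.044),('batten_end',B,.040),('plinth',P,.063)):
  for c in ('top','scene'):
    im,d,W=snap(c); K=ctrl.get_calibration(c); M=np.array(K['world_to_cam'])
    r=ctrl.cut_out(c,l)[0]; m=r['pixels']&(d>0); z=np.median(W[m][W[m][:,2]>np.percentile(W[m][:,2],80)-.006][:,2])
    m&=W[...,2]>zt-.007; S=8
    v,u=np.where(m); u0,v0=u.min()-6,v.min()-6; w,h=u.max()+7-u0,v.max()+7-v0
    mm=m[v0:v0+h,u0:u0+w].astype(float); c0=np.median(W[m],0)
    def f(q):
        cs,sn=np.cos(q[2]),np.sin(q[2]); X=poly@np.array([[cs,sn],[-sn,cs]])+q[:2]
        X=np.c_[X,np.full(len(X),zt),np.ones(len(X))]@M.T
        uv=np.c_[X[:,0]/X[:,2]*K['fx']+K['cx']-u0+.5,X[:,1]/X[:,2]*K['fy']+K['cy']-v0+.5]*S
        g=np.zeros((h*S,w*S),np.uint8); cv2.fillPoly(g,[np.round(uv).astype(np.int32)],1)
        g=cv2.resize(g.astype(np.float32),(w,h),interpolation=cv2.INTER_AREA); return np.abs(g-mm).sum()/mm.sum()
    A=(-np.pi,np.pi) if l[0]=='t' else (-.5,.5)
    b=DE(f,[(c0[0]-.03,c0[0]+.03),(c0[1]-.03,c0[1]+.03),A],seed=1,maxiter=60,popsize=12)
    print(l,c,b.x.round(4),np.degrees(b.x[2]).round(1),round(b.fun,3),'z',z.round(4),len(u))
    if l[0]=='t' and c=='top': cv2.imwrite('pics/ten.png',cv2.resize(im[150:260,240:380,::-1],None,fx=5,fy=5,interpolation=cv2.INTER_CUBIC))
E
```

```text
tenon_end top [ 0.6205 -0.029  -0.2854] -16.4 0.114 z 0.0448 138
tenon_end scene [ 0.6205 -0.0294 -0.2725] -15.6 0.179 z 0.0443 191
batten_end top [ 0.6265  0.0986 -0.0295] -1.7 0.08 z 0.0406 178
batten_end scene [ 0.6267  0.0962 -0.0084] -0.5 0.115 z 0.0405 179
plinth top [0.4811 0.0016 0.0233] 1.3 0.026 z 0.0637 2692
plinth scene [0.4814 0.001  0.0155] 0.9 0.037 z 0.0634 2549
```

View pics/ten.png

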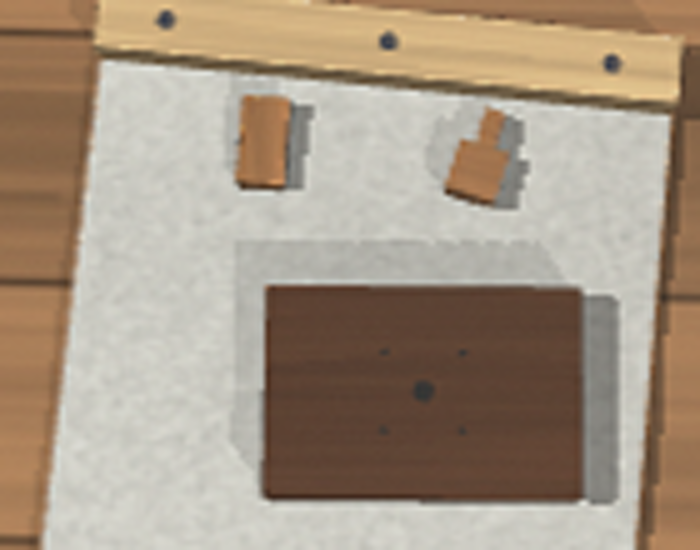

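```bash
python3 -c "
from h import *
goto(.611,-.0265,.10,2.86)"
```

```text
t 1.6 pos [0.1952 0.5142 0.2242] yaw 2.7788 | after twist units 1.16 dp units x,y,z [-13.74 -10.1    3.11]
```

Request:
step_arm:
  deltas:
    - {"dp": [0,0,0],"twist": 0.58}
    - {"dp": [0,0,0],"twist": 0.58}
    - {"dp": [-0.5,-0.37,0],"twist": 0}
    - {"dp": [-0.9,-0.66,0],"twist": 0}
    - {"dp": [-0.9,-0.66,0],"twist": 0}
    - {"dp": [-0.9,-0.66,0],"twist": 0}
    - {"dp": [-0.9,-0.66,0],"twist": 0}
    - {"dp": [-0.9,-0.66,0],"twist": 0}
    - {"dp": [-0.9,-0.66,0],"twist": 0}
    - {"dp": [-0.9,-0.66,0],"twist": 0}
    - {"dp": [-0.9,-0.66,0],"twist": 0}
    - {"dp": [-0.9,-0.66,0],"twist": 0}
  gripper: 1

```text
time_s: 2.8
ee_pos: [0.398, 0.1368, 0.2245]
eef_rot: [3.141, 0.001, 2.698]
force: [0.3, 0.8, 1.0]
grip_width: 0.0935
grip_force: 0.0
```

Request:
step_arm:
  deltas:
    - {"dp": [-0.9,-0.66,0],"twist": 0}
    - {"dp": [-0.9,-0.66,0],"twist": 0}
    - {"dp": [-0.9,-0.66,0.3],"twist": 0}
    - {"dp": [-0.9,-0.66,0.5],"twist": 0}
    - {"dp": [-0.9,-0.66,0.6],"twist": 0}
    - {"dp": [-0.6,-0.5,0.7],"twist": 0}
    - {"dp": [0,0,0.7],"twist": 0}
    - {"dp": [0,0,0.3],"twist": 0}
    - {"dp": [0,0,0],"twist": 0}
    - {"dp": [0,0,0],"twist": 0}

```text
time_s: 3.8
ee_pos: [0.5166, -0.0854, 0.1018]
eef_rot: [3.141, 0.001, 2.699]
force: [-0.4, 0.9, 1.4]
grip_width: 0.0942
grip_force: 0.0
```

```bash
python3 -c "
from h import *
goto(.611,-.0265,.041,2.86);print(ctrl.get_obs()['force'])"
```

```text
t 3.8 pos [ 0.5166 -0.0854  0.1018] yaw 2.6987 | after twist units 2.31 dp units x,y,z [-1.86  2.07  1.52]
[-0.39283298  0.89117244  1.42105828]
```

Positive twist reduces the yaw, because tool z points down. I'll correct for that.

```bash
sed -i 's/round(np.degrees(dy)\/4,2)/round(-np.degrees(dy)\/4,2)/' h.py
```

Request:
step_arm:
  deltas:
    - {"dp": [0,0,0],"twist": -0.77}
    - {"dp": [0,0,0],"twist": -0.77}
    - {"dp": [0,0,0],"twist": -0.77}
    - {"dp": [-0.6,0.7,0],"twist": 0}
    - {"dp": [-0.6,0.7,0],"twist": 0}
    - {"dp": [-0.66,0.67,0],"twist": 0}
    - {"dp": [0,0,0.5],"twist": 0}
    - {"dp": [0,0,0],"twist": 0}
    - {"dp": [0,0,0],"twist": 0}

```text
time_s: 4.7
ee_pos: [0.6107, -0.0269, 0.0818]
eef_rot: [3.142, 0.001, 2.86]
force: [-0.5, -0.1, -0.9]
grip_width: 0.0943
grip_force: 0.0
```

```bash
python3 -c "
from h import *
goto(.611,-.0265,.041,2.86)"
```

```text
t 4.7 pos [ 0.6107 -0.0269  0.0818] yaw 2.8595 | after twist units -0.01 dp units x,y,z [-0.01  0.01  1.02]
```

Request:
step_arm:
  deltas:
    - {"dp": [0,0,0.5],"twist": 0}
    - {"dp": [0,0,0.5],"twist": 0}
    - {"dp": [0,0,0],"twist": 0}
    - {"dp": [0,0,0],"twist": 0}

```text
time_s: 5.1
ee_pos: [0.611, -0.0273, 0.0422]
eef_rot: [3.141, 0.001, 2.859]
force: [0.1, 0.1, 0.1]
grip_width: 0.0938
grip_force: 0.0
```

Request:
step_arm:
  deltas:
    - {"dp": [0,0,0],"twist": 0}
    - {"dp": [0,0,0],"twist": 0}
    - {"dp": [0,0,0],"twist": 0}
    - {"dp": [0,0,0],"twist": 0}
    - {"dp": [0,0,0],"twist": 0}
    - {"dp": [0,0,0],"twist": 0}
    - {"dp": [0,0,0],"twist": 0}
    - {"dp": [0,0,-0.4],"twist": 0}
    - {"dp": [0,0,-0.9],"twist": 0}
    - {"dp": [0,0,-0.9],"twist": 0}
    - {"dp": [0,0,-0.9],"twist": 0}
    - {"dp": [0,0,-0.9],"twist": 0}
  gripper: -1
  squeeze: 20

```text
time_s: 6.3
ee_pos: [0.6105, -0.027, 0.2035]
eef_rot: [3.141, 0.001, 2.859]
force: [0.6, 0.8, 0.5]
grip_width: 0.0016
grip_force: 0.0
```

```bash
python3 -c "
from h import *
goto(.469,-.405,.2,2.86)"
```

```text
t 6.3 pos [ 0.6105 -0.027   0.2035] yaw 2.8591 | after twist units -0.01 dp units x,y,z [  0.77 -10.06   0.09]
```

The grasp missed (width 1.6 mm), so I'll look again.

```bash
cat > fit.py <<'E'
from h import *
from scipy.optimize import differential_evolution as DE
def fit(l,c,full=True,zt=None,poly=None):
    poly=poly if poly is not None else {'t':T,'b':B,'p':P}[l[0]]; zt=zt or {'t':.044,'b':.040,'p':.063}[l[0]]
    im,d,W=snap(c); K=ctrl.get_calibration(c); M=np.array(K['world_to_cam'])
    rr=ctrl.cut_out(c,l)
    if not rr: print(l,c,'none'); return
    m=rr[0]['pixels']&(d>0)&(W[...,2]>zt-.007)&(W[...,2]<zt+.012); S=8
    if m.sum()<20: print(l,c,'few',rr[0]['rect']); return
    v,u=np.where(m); u0,v0=u.min()-6,v.min()-6; w,h=u.max()+7-u0,v.max()+7-v0
    mm=m[v0:v0+h,u0:u0+w].astype(float); c0=np.median(W[m],0)
    def f(q):
        cs,sn=np.cos(q[2]),np.sin(q[2]); X=poly@np.array([[cs,sn],[-sn,cs]])+q[:2]
        X=np.c_[X,np.full(len(X),zt),np.ones(len(X))]@M.T
        uv=np.c_[X[:,0]/X[:,2]*K['fx']+K['cx']-u0+.5,X[:,1]/X[:,2]*K['fy']+K['cy']-v0+.5]*S
        g=np.zeros((h*S,w*S),np.uint8); cv2.fillPoly(g,[np.round(uv).astype(np.int32)],1)
        g=cv2.resize(g.astype(np.float32),(w,h),interpolation=cv2.INTER_AREA); return np.abs(g-mm).sum()/mm.sum()
    A=(-np.pi,np.pi) if l[0]=='t' else (-.5,.5)
    b=DE(f,[(c0[0]-.03,c0[0]+.03),(c0[1]-.03,c0[1]+.03),A],seed=1,maxiter=60,popsize=12)
    print(l,c,'conf',round(rr[0]['conf'],2),b.x.round(4),np.degrees(b.x[2]).round(1),'res',round(b.fun,3),'med',c0.round(4),len(u))
    return b.x
E
python3 - <<'E'
from fit import *
for l in ('tenon_end','batten_end'):
    for c in ('top','scene'): fit(l,c)
im,d,W=snap('scene'); cv2.imwrite('pics/a.png',cv2.resize(im[100:300,180:460,::-1],None,fx=2.8,fy=2.8,interpolation=cv2.INTER_CUBIC))
E
```

```text
tenon_end top conf 0.69 [ 0.6728 -0.3456  0.2282] 13.1 res 0.809 med [ 0.669  -0.3496  0.0446] 719
tenon_end scene conf 0.81 [ 0.6196 -0.0307 -0.2729] -15.6 res 0.19 med [ 0.6159 -0.0314  0.0442] 192
batten_end top conf 0.58 [ 0.6269  0.0983 -0.006 ] -0.3 res 0.109 med [0.6261 0.0984 0.0406] 169
batten_end scene conf 0.64 [ 0.627   0.0973 -0.0772] -4.4 res 0.166 med [0.6278 0.0963 0.0398] 195
```

View pics/a.png

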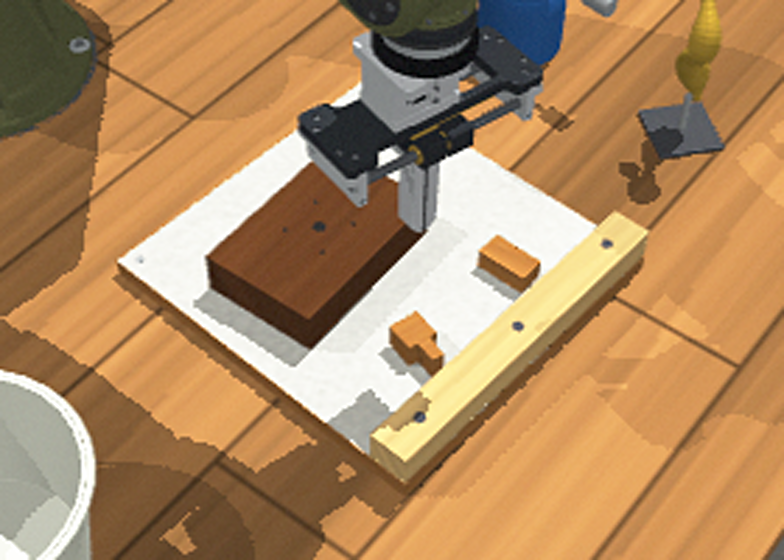

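The tenon hasn't moved at scene crop (415,340). I lifted before the fingers had closed. I'll reopen, go down and wait for contact this time.

Request:
step_arm:
  deltas:
    - {"dp": [0,0,0.9],"twist": 0}
    - {"dp": [0,0,0.9],"twist": 0}
    - {"dp": [0,0,0.9],"twist": 0}
    - {"dp": [0,0,0],"twist": 0}
    - {"dp": [0,0,0],"twist": 0}
    - {"dp": [0,0,0],"twist": 0}
    - {"dp": [0,0,0],"twist": 0}
    - {"dp": [0,0,0],"twist": 0}
    - {"dp": [0,0,0],"twist": 0}
  gripper: 0.6

```text
time_s: 7.65
ee_pos: [0.611, -0.027, 0.0933]
eef_rot: [3.141, 0.001, 2.859]
force: [0.1, -0.2, 0.3]
grip_width: 0.0692
grip_force: 0.0
```

```bash
python3 -c "
from h import *
goto(.6105,-.0275,.041,2.865)"
```

```text
t 7.65 pos [ 0.611  -0.027   0.0933] yaw 2.8591 | after twist units -0.08 dp units x,y,z [ 0.01 -0.01  1.31]
```

Request:
step_arm:
  deltas:
    - {"dp": [0,0,0.45],"twist": 0}
    - {"dp": [0,0,0.45],"twist": 0}
    - {"dp": [0,0,0.4],"twist": 0}
    - {"dp": [0,0,0],"twist": 0}
    - {"dp": [0,0,0],"twist": 0}

```text
time_s: 8.15
ee_pos: [0.6109, -0.027, 0.0409]
eef_rot: [-3.142, 0.0, 2.859]
force: [0.3, 0.3, 0.4]
grip_width: 0.0756
grip_force: 0.0
```

Request:
step_arm:
  deltas:
    - {"dp": [0,0,0],"twist": 0}
    - {"dp": [0,0,0],"twist": 0}
    - {"dp": [0,0,0],"twist": 0}
    - {"dp": [0,0,0],"twist": 0}
    - {"dp": [0,0,0],"twist": 0}
    - {"dp": [0,0,0],"twist": 0}
    - {"dp": [0,0,0],"twist": 0}
    - {"dp": [0,0,0],"twist": 0}
    - {"dp": [0,0,0],"twist": 0}
    - {"dp": [0,0,0],"twist": 0}
  gripper: -1
  squeeze: 20

```text
time_s: 9.15
ee_pos: [0.6107, -0.027, 0.0406]
eef_rot: [-3.142, 0.0, 2.859]
force: [-0.2, 1.2, 1.6]
grip_width: 0.0299
grip_force: 20.0
```

Request:
step_arm:
  deltas:
    - {"dp": [0,0,-0.4],"twist": 0}
    - {"dp": [0,0,-0.9],"twist": 0}
    - {"dp": [0,0,-0.9],"twist": 0}
    - {"dp": [0,0,-0.9],"twist": 0}
    - {"dp": [0,0,-0.9],"twist": 0}
    - {"dp": [0.05,-0.4,0],"twist": 0}
    - {"dp": [0.08,-0.9,0],"twist": 0}
    - {"dp": [0.08,-0.9,0],"twist": 0}
    - {"dp": [0.08,-0.9,0],"twist": 0}
    - {"dp": [0.08,-0.9,0],"twist": 0}
    - {"dp": [0.08,-0.9,0],"twist": 0}
    - {"dp": [0.08,-0.9,0],"twist": 0}

```text
time_s: 10.35
ee_pos: [0.5245, -0.2454, 0.2009]
eef_rot: [-3.142, -0.0, 2.859]
force: [0.7, 0.5, 0.6]
grip_width: 0.0297
grip_force: 20.0
```

Request:
step_arm:
  deltas:
    - {"dp": [0.08,-0.9,0],"twist": 0}
    - {"dp": [0.08,-0.9,0],"twist": 0}
    - {"dp": [0.08,-0.9,0],"twist": 0}
    - {"dp": [0.08,-0.9,0],"twist": 0}
    - {"dp": [0,-0.6,0],"twist": 0}
    - {"dp": [0,0,0],"twist": 0}
    - {"dp": [0,0,0],"twist": 0}

```text
time_s: 11.05
ee_pos: [0.4661, -0.4016, 0.2006]
eef_rot: [3.141, -0.0, 2.858]
force: [-0.2, -0.1, -0.9]
grip_width: 0.0298
grip_force: 20.0
```

```bash
python3 -c "
from h import *
goto(.469,-.405,.1,2.86)"
```

```text
t 11.05 pos [ 0.4661 -0.4016  0.2006] yaw 2.8581 | after twist units -0.03 dp units x,y,z [-0.09 -0.06  2.51]
```

Request:
step_arm:
  deltas:
    - {"dp": [0,0,0.8],"twist": 0}
    - {"dp": [0,0,0.8],"twist": 0}
    - {"dp": [0,0,0.8],"twist": 0}
    - {"dp": [0,0,0],"twist": 0}
    - {"dp": [0,0,0],"twist": 0}

```text
time_s: 11.55
ee_pos: [0.4671, -0.4011, 0.1056]
eef_rot: [-3.142, 0.0, 2.86]
force: [-0.2, -0.5, 0.2]
grip_width: 0.0298
grip_force: 20.0
```

Request:
step_arm:
  deltas:
    - {"dp": [0,0,0],"twist": 0}
    - {"dp": [0,0,0],"twist": 0}
    - {"dp": [0,0,0],"twist": 0}
    - {"dp": [0,0,0],"twist": 0}
    - {"dp": [0,0,0],"twist": 0}
    - {"dp": [0,0,-0.8],"twist": 0}
    - {"dp": [0,0,-0.8],"twist": 0}
    - {"dp": [0,0,-0.8],"twist": -0.86}
    - {"dp": [0,0,0],"twist": -0.86}
    - {"dp": [0,0,0],"twist": -0.86}
    - {"dp": [0,0,0],"twist": -0.86}
    - {"dp": [0,0,0],"twist": 0}
  gripper: 0.6

```text
time_s: 12.75
ee_pos: [0.4665, -0.4017, 0.2006]
eef_rot: [3.142, 0.0, 3.1]
force: [0.0, -0.4, 0.3]
grip_width: 0.0751
grip_force: 0.0
```

```bash
python3 -c "
from h import *
goto(.6268,.0975,.1,3.1)
im,d,W=snap('top','b.png')
for z0 in [.02]:
    m=(np.hypot(W[...,0]-.469,W[...,1]+.405)<.075)&(d>0); 
    v,u=np.where(m); print(u.min(),u.max(),v.min(),v.max())
    cv2.imwrite('pics/b.png',cv2.resize(im[v.min()-20:v.max()+20,u.min()-20:u.max()+20,::-1],None,fx=4,fy=4))
"
```

```text
t 12.75 pos [ 0.4665 -0.4017  0.2006] yaw 3.1002 | after twist units 0.0 dp units x,y,z [-3.48 12.64  2.52]
441 567 190 260
```

View pics/b.png

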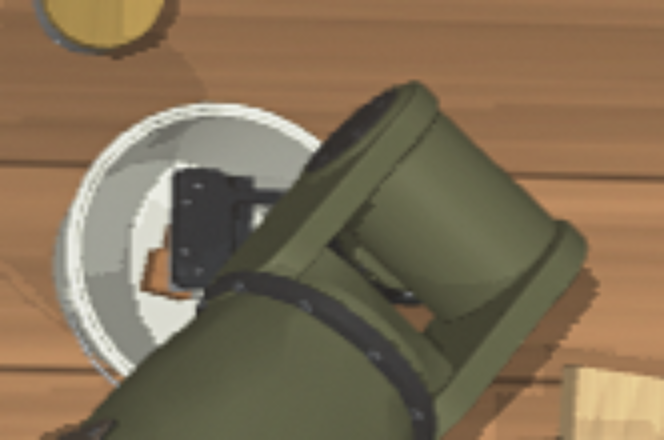

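The tenon lies on the bucket floor (crop (165,270)). On to the batten.

Request:
step_arm:
  deltas:
    - {"dp": [-0.1,0.4,0],"twist": 0}
    - {"dp": [-0.26,0.95,0],"twist": 0}
    - {"dp": [-0.26,0.95,0],"twist": 0}
    - {"dp": [-0.26,0.95,0],"twist": 0}
    - {"dp": [-0.26,0.95,0],"twist": 0}
    - {"dp": [-0.26,0.95,0],"twist": 0}
    - {"dp": [-0.26,0.95,0],"twist": 0}
    - {"dp": [-0.26,0.95,0],"twist": 0}
    - {"dp": [-0.26,0.95,0],"twist": 0}
    - {"dp": [-0.26,0.95,0],"twist": 0}
    - {"dp": [-0.26,0.95,0.3],"twist": 0}
    - {"dp": [-0.26,0.95,0.3],"twist": 0}

```text
time_s: 14.0
ee_pos: [0.6032, 0.0296, 0.1767]
eef_rot: [3.141, 0.001, 3.098]
force: [-0.9, -1.8, 0.7]
grip_width: 0.0752
grip_force: 0.0
```

Request:
step_arm:
  deltas:
    - {"dp": [-0.26,0.95,0.3],"twist": 0}
    - {"dp": [-0.26,0.84,0.5],"twist": 0}
    - {"dp": [0,0,0.6],"twist": 0}
    - {"dp": [0,0,0.5],"twist": 0}
    - {"dp": [0,0,0],"twist": 0}
    - {"dp": [0,0,0],"twist": 0}

```text
time_s: 14.6
ee_pos: [0.6269, 0.0981, 0.1013]
eef_rot: [3.142, 0.0, 3.099]
force: [-0.1, -0.3, -0.4]
grip_width: 0.0754
grip_force: 0.0
```

```bash
python3 -c "
from h import *
goto(.6268,.0975,.041,3.1)"
```

```text
t 14.6 pos [0.6269 0.0981 0.1013] yaw 3.0988 | after twist units -0.02 dp units x,y,z [ 0.   -0.01  1.51]
```

Request:
step_arm:
  deltas:
    - {"dp": [0,0,0.5],"twist": 0}
    - {"dp": [0,0,0.5],"twist": 0}
    - {"dp": [0,0,0.5],"twist": 0}
    - {"dp": [0,0,0],"twist": 0}
    - {"dp": [0,0,0],"twist": 0}

```text
time_s: 15.1
ee_pos: [0.6276, 0.0977, 0.0422]
eef_rot: [3.141, 0.002, 3.099]
force: [-0.2, 0.7, -0.0]
grip_width: 0.075
grip_force: 0.0
```

Request:
step_arm:
  deltas:
    - {"dp": [0,0,0],"twist": 0}
    - {"dp": [0,0,0],"twist": 0}
    - {"dp": [0,0,0],"twist": 0}
    - {"dp": [0,0,0],"twist": 0}
    - {"dp": [0,0,0],"twist": 0}
    - {"dp": [0,0,0],"twist": 0}
    - {"dp": [0,0,0],"twist": 0}
    - {"dp": [0,0,0],"twist": 0}
    - {"dp": [0,0,0],"twist": 0}
    - {"dp": [0,0,0],"twist": 0}
  gripper: -1
  squeeze: 20

```text
time_s: 16.1
ee_pos: [0.627, 0.0976, 0.0406]
eef_rot: [3.142, -0.0, 3.099]
force: [-0.3, -0.5, 0.7]
grip_width: 0.0279
grip_force: 20.0
```

Request:
step_arm:
  deltas:
    - {"dp": [0,0,-0.4],"twist": 0}
    - {"dp": [0,0,-0.9],"twist": 0}
    - {"dp": [0,0,-0.9],"twist": 0}
    - {"dp": [0,0,-0.9],"twist": 0}
    - {"dp": [0,0,-0.9],"twist": 0}
    - {"dp": [0.08,-0.4,0],"twist": 0}
    - {"dp": [0.26,-0.95,0],"twist": 0}
    - {"dp": [0.26,-0.95,0],"twist": 0}
    - {"dp": [0.26,-0.95,0],"twist": 0}
    - {"dp": [0.26,-0.95,0],"twist": 0}
    - {"dp": [0.26,-0.95,0],"twist": 0}
    - {"dp": [0.26,-0.95,0],"twist": 0}

```text
time_s: 17.3
ee_pos: [0.5501, -0.1451, 0.201]
eef_rot: [-3.141, 0.0, 3.099]
force: [-0.4, -0.7, 0.2]
grip_width: 0.0278
grip_force: 20.0
```

Request:
step_arm:
  deltas:
    - {"dp": [0.26,-0.95,0],"twist": 0}
    - {"dp": [0.26,-0.95,0],"twist": 0}
    - {"dp": [0.26,-0.95,0],"twist": 0}
    - {"dp": [0.26,-0.95,0],"twist": 0}
    - {"dp": [0.26,-0.95,0],"twist": 0}
    - {"dp": [0.26,-0.95,0],"twist": 0}
    - {"dp": [0.26,-0.84,0],"twist": 0}
    - {"dp": [0,0,0],"twist": 0}
    - {"dp": [0,0,0],"twist": 0}

```text
time_s: 18.2
ee_pos: [0.4667, -0.402, 0.2005]
eef_rot: [3.141, -0.0, 3.098]
force: [-0.4, 0.1, 0.0]
grip_width: 0.0278
grip_force: 20.0
```

```bash
python3 -c "
from h import *
goto(.469,-.405,.1,3.1)"
```

```text
t 18.2 pos [ 0.4667 -0.402   0.2005] yaw 3.0978 | after twist units -0.03 dp units x,y,z [-0.06 -0.07  2.51]
```

Request:
step_arm:
  deltas:
    - {"dp": [0,0,0.8],"twist": 0}
    - {"dp": [0,0,0.8],"twist": 0}
    - {"dp": [0,0,0.8],"twist": 0}
    - {"dp": [0,0,0],"twist": 0}
    - {"dp": [0,0,0],"twist": 0}

```text
time_s: 18.7
ee_pos: [0.4679, -0.4011, 0.1057]
eef_rot: [-3.141, 0.0, 3.1]
force: [-0.4, 0.3, -0.1]
grip_width: 0.0278
grip_force: 20.0
```

Request:
step_arm:
  deltas:
    - {"dp": [0,0,0],"twist": 0}
    - {"dp": [0,0,0],"twist": 0}
    - {"dp": [0,0,0],"twist": 0}
    - {"dp": [0,0,0],"twist": 0}
    - {"dp": [0,0,0],"twist": 0}
    - {"dp": [0,0,0],"twist": 0}
    - {"dp": [0,0,-0.8],"twist": 0}
    - {"dp": [0,0,-0.8],"twist": 0}
    - {"dp": [0,0,-0.8],"twist": 0}
    - {"dp": [0,0,0],"twist": 0.37}
    - {"dp": [0,0,0],"twist": 0}
    - {"dp": [0,0,0],"twist": 0}
  gripper: 1

```text
time_s: 19.9
ee_pos: [0.4671, -0.4014, 0.1993]
eef_rot: [3.14, -0.001, 3.074]
force: [-0.5, 0.6, 0.3]
grip_width: 0.094
grip_force: 0.0
```

```bash
python3 -c "
from fit import *
goto(.381,.0085,.2,np.pi-.0698)
F=np.array([[-20,-170],[20,-170],[20,170],[-20,170]])/1000
for c in ('top','scene'): fit('plinth',c); fit('fence',c,zt=.052,poly=F)
"
```

```text
t 19.9 pos [ 0.4671 -0.4014  0.1993] yaw 3.0738 | after twist units 0.03 dp units x,y,z [ 2.86 10.07 -0.02]
plinth top conf 0.62 [0.4808 0.0015 0.0224] 1.3 res 0.015 med [0.48   0.0014 0.0634] 2727
fence top conf 0.93 [ 0.6833  0.0265 -0.0737] -4.2 res 0.056 med [0.6833 0.0253 0.0523] 1609
plinth scene conf 0.6 [4.804e-01 2.000e-04 1.530e-02] 0.9 res 0.041 med [ 0.4826 -0.0053  0.0634] 2564
fence scene conf 0.74 [ 0.6836  0.0253 -0.0702] -4.0 res 0.058 med [0.6836 0.0092 0.0523] 1895
```

Request:
step_arm:
  deltas:
    - {"dp": [0.1,0.4,0],"twist": 0.05}
    - {"dp": [0.27,0.95,0],"twist": 0}
    - {"dp": [0.27,0.95,0],"twist": 0}
    - {"dp": [0.27,0.95,0],"twist": 0}
    - {"dp": [0.27,0.95,0],"twist": 0}
    - {"dp": [0.27,0.95,0],"twist": 0}
    - {"dp": [0.27,0.95,0],"twist": 0}
    - {"dp": [0.27,0.95,0],"twist": 0}
    - {"dp": [0.27,0.95,0],"twist": 0}
    - {"dp": [0.27,0.95,0],"twist": 0}
    - {"dp": [0.33,1.0,0],"twist": 0}
    - {"dp": [0,0,0],"twist": 0}

```text
time_s: 21.5
ee_pos: [0.3808, 0.0066, 0.2008]
eef_rot: [3.141, 0.001, 3.074]
force: [-0.5, 0.3, -0.0]
grip_width: 0.0939
grip_force: 0.0
```

```bash
python3 -c "
from fit import *
goto(.381,.0085,.043,np.pi-.072)
im,d,W=snap('scene'); cv2.imwrite('pics/c.png',cv2.resize(im[80:360,80:440,::-1],None,fx=2,fy=2))
o=ctrl.get_obs();print(o['qpos'])
"
```

```text
t 21.5 pos [0.3808 0.0066 0.2008] yaw 3.074 | after twist units 0.06 dp units x,y,z [-0.    0.05  3.94]
[-8.32063715e-02 -6.34195016e-02  1.98414486e+00 -3.35517234e-06
  1.21999917e+00 -1.58604475e+00]
```

View pics/c.png

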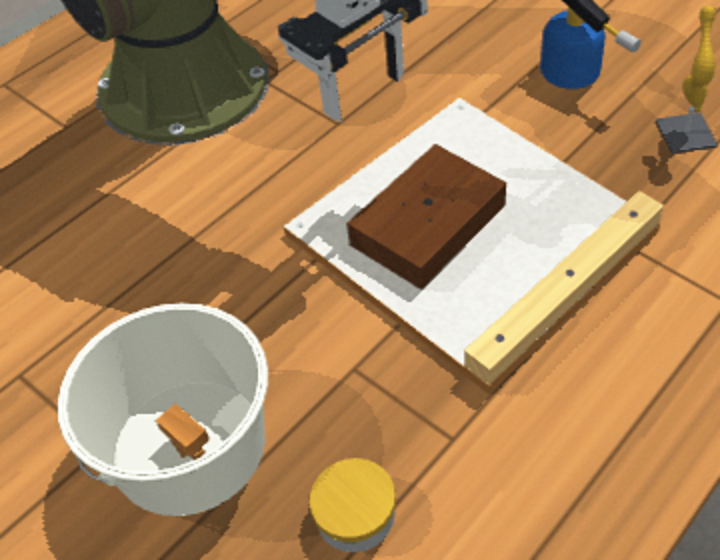

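Both offcuts are in the bucket (crop (185,430)) and the board between plinth and fence is clear. Next: lower behind the plinth.

Request:
step_arm:
  deltas:
    - {"dp": [0,0.05,0.4],"twist": 0.06}
    - {"dp": [0,0,0.8],"twist": 0}
    - {"dp": [0,0,0.8],"twist": 0}
    - {"dp": [0,0,0.8],"twist": 0}
    - {"dp": [0,0,0.7],"twist": 0}
    - {"dp": [0,0,0.4],"twist": 0}
    - {"dp": [0,0,0],"twist": 0}
    - {"dp": [0,0,0],"twist": 0}
    - {"dp": [0,0,0],"twist": 0}

```text
time_s: 22.45
ee_pos: [0.3826, 0.005, 0.0455]
eef_rot: [-3.142, 0.002, 3.065]
force: [0.7, -0.1, 0.6]
grip_width: 0.0939
grip_force: 0.0
```

Request:
step_arm:
  deltas:
    - {"dp": [-0.15,0,0],"twist": 0}
    - {"dp": [-0.15,0,0],"twist": 0}
    - {"dp": [-0.15,0,0],"twist": 0}
    - {"dp": [-0.1,0,0],"twist": 0}
    - {"dp": [-0.1,0,0],"twist": 0}
    - {"dp": [-0.1,0,0],"twist": 0}
    - {"dp": [-0.1,0,0],"twist": 0}
    - {"dp": [-0.1,0,0],"twist": 0}
    - {"dp": [-0.1,0,0],"twist": 0}
    - {"dp": [-0.1,0,0],"twist": 0}
    - {"dp": [-0.1,0,0],"twist": 0}
    - {"dp": [-0.1,0,0],"twist": 0}

```text
time_s: 23.65
ee_pos: [0.436, 0.0013, 0.0446]
eef_rot: [-3.142, -0.0, 3.066]
force: [-0.5, 0.3, -0.7]
grip_width: 0.094
grip_force: 0.5
```

```bash
python3 -c "
from fit import *
o=ctrl.get_obs();print(o['ee_pos'],o['force'],o['moment'])
for c in ('top','scene'): fit('plinth',c)
"
```

```text
[0.43599311 0.00130139 0.04455507] [-0.48751908  0.34864139 -0.72012829] [ 0.04246072  0.19394291 -0.0838852 ]
plinth top conf 0.59 [ 0.5572 -0.009  -0.0747] -4.3 res 0.437 med [ 0.5295 -0.0078  0.0634] 1559
plinth scene conf 0.58 [ 0.5061 -0.0065 -0.0716] -4.1 res 0.041 med [ 0.5085 -0.0117  0.0634] 2638
```

Request:
step_arm:
  deltas:
    - {"dp": [-0.15,0,0],"twist": -0.05}
    - {"dp": [-0.15,0,0],"twist": 0}
    - {"dp": [-0.15,0,0],"twist": 0}
    - {"dp": [-0.15,0,0],"twist": 0}
    - {"dp": [-0.15,0,0],"twist": 0}
    - {"dp": [-0.15,0,0],"twist": 0}
    - {"dp": [-0.15,0,0],"twist": 0}
    - {"dp": [-0.15,0,0],"twist": 0}
    - {"dp": [-0.15,0,0],"twist": 0}
    - {"dp": [-0.15,0,0],"twist": 0}
    - {"dp": [-0.15,0,0],"twist": 0}
    - {"dp": [-0.15,0,0],"twist": 0}

```text
time_s: 25.05
ee_pos: [0.508, -0.0039, 0.0446]
eef_rot: [-3.142, -0.0, 3.069]
force: [-1.7, 0.2, 1.5]
grip_width: 0.0935
grip_force: 0.7
```

Request:
step_arm:
  deltas:
    - {"dp": [-0.1,0,0],"twist": 0}
    - {"dp": [-0.07,0,0],"twist": 0}
    - {"dp": [-0.05,0,0],"twist": 0}
    - {"dp": [-0.05,0,0],"twist": 0}
    - {"dp": [0,0,0],"twist": 0}
    - {"dp": [0,0,0],"twist": 0}

```text
time_s: 25.65
ee_pos: [0.5183, -0.0046, 0.0446]
eef_rot: [3.142, 0.0, 3.069]
force: [-0.0, -0.3, -0.0]
grip_width: 0.0939
grip_force: 0.0
```

```bash
python3 -c "
from fit import *
F=np.array([[-20,-170],[20,-170],[20,170],[-20,170]])/1000
o=ctrl.get_obs();print(o['ee_pos'],o['eef_rot'],o['force'],o['moment'])
p=fit('plinth','scene')
R=np.array([[.9974,-.0719],[.0719,.9974]]); 
print('plinth in fence',R@(p[:2]-[.6635,.0274]),'tcp',R@(o['ee_pos'][:2]-[.6635,.0274]))
"
```

```text
[ 0.51834768 -0.00464223  0.04461542] [3.14158536e+00 3.15116264e-04 3.06927963e+00] [-0.0429951  -0.30584001 -0.03963101] [ 0.01254358 -0.03637153  0.01250005]
plinth scene noneTraceback (most recent call last):
  File "<string>", line 7, in <module>
    print('plinth in fence',R@(p[:2]-[.6635,.0274]),'tcp',R@(o['ee_pos'][:2]-[.6635,.0274]))
                               ~^^^^
TypeError: 'NoneType' object is not subscriptable
```

Request:
step_arm:
  deltas:
    - {"dp": [-0.04,0,0],"twist": 0}
    - {"dp": [-0.04,0,0],"twist": 0}
    - {"dp": [-0.04,0,0],"twist": 0}
    - {"dp": [-0.04,0,0],"twist": 0}
    - {"dp": [-0.04,0,0],"twist": 0}
    - {"dp": [-0.02,0,0],"twist": 0}
    - {"dp": [0,0,0],"twist": 0}

```text
time_s: 26.45
ee_pos: [0.5272, -0.0053, 0.0446]
eef_rot: [-3.142, 0.0, 3.069]
force: [-0.5, -0.1, -0.1]
grip_width: 0.0941
grip_force: 0.0
```

Request:
step_arm:
  deltas:
    - {"dp": [-0.02,0,0],"twist": 0}
    - {"dp": [-0.02,0,0],"twist": 0}
    - {"dp": [-0.01,0,0],"twist": 0}
    - {"dp": [0,0,0],"twist": 0}

```text
time_s: 26.85
ee_pos: [0.5291, -0.0054, 0.0445]
eef_rot: [3.142, 0.0, 3.069]
force: [-0.5, 0.6, -0.8]
grip_width: 0.0939
grip_force: 0.2
```

Request:
step_arm:
  deltas:
    - {"dp": [-0.01,0,0],"twist": 0}
    - {"dp": [-0.01,0,0],"twist": 0}
    - {"dp": [-0.01,0,0],"twist": 0}
    - {"dp": [0,0,0],"twist": 0}

```text
time_s: 27.25
ee_pos: [0.5303, -0.0055, 0.0446]
eef_rot: [-3.142, 0.0, 3.069]
force: [-0.4, 0.3, -0.0]
grip_width: 0.094
grip_force: 0.3
```

Request:
step_arm:
  deltas:
    - {"dp": [-0.01,0,0],"twist": 0}
    - {"dp": [-0.01,0,0],"twist": 0}
    - {"dp": [0,0,0],"twist": 0}

```text
time_s: 27.55
ee_pos: [0.5311, -0.0056, 0.0445]
eef_rot: [-3.142, 0.0, 3.069]
force: [0.0, 0.3, -0.4]
grip_width: 0.0942
grip_force: 0.3
```

```bash
python3 -c "
from fit import *
o=ctrl.get_obs();print(o['ee_pos'],o['eef_rot'],o['force'],o['moment'])
p=fit('plinth','scene');fit('plinth','top')
R=np.array([[.9974,-.0719],[.0719,.9974]]); 
print('tcp',R@(o['ee_pos'][:2]-[.6635,.0274]))
if p is not None: print('plinth in fence',R@(p[:2]-[.6635,.0274]))
"
```

```text
[ 0.53108898 -0.00559394  0.04453906] [-3.14156930e+00  2.53600718e-05  3.06925362e+00] [ 0.01179502  0.34759929 -0.4226739 ] [0.04357119 0.14435742 0.01655066]
plinth scene conf 0.85 [ 0.6003 -0.0133 -0.0722] -4.1 res 0.033 med [ 0.6025 -0.0189  0.0633] 2902
plinth top conf 0.6 [ 0.6633 -0.0151 -0.0247] -1.4 res 0.738 med [ 0.6334 -0.0162  0.0634] 1134
tcp [-0.12969449 -0.04242851]
plinth in fence [-0.06006296 -0.04514953]
```

Request:
step_arm:
  deltas:
    - {"dp": [-0.01,0,0],"twist": 0}
    - {"dp": [-0.01,0,0],"twist": 0}
    - {"dp": [0,0,0],"twist": 0}

```text
time_s: 28.05
ee_pos: [0.5315, -0.0056, 0.0445]
eef_rot: [3.142, -0.001, 3.069]
force: [-5.0, 0.6, 3.2]
grip_width: 0.0942
grip_force: 2.5
```

Request:
step_arm:
  deltas:
    - {"dp": [-0.01,0,0],"twist": 0}
    - {"dp": [-0.01,0,0],"twist": 0}
    - {"dp": [0,0,0],"twist": 0}

```text
time_s: 28.35
ee_pos: [0.5315, -0.0055, 0.0444]
eef_rot: [3.141, -0.003, 3.069]
force: [-10.3, 0.7, 6.5]
grip_width: 0.0936
grip_force: 5.3
```

Request:
step_arm:
  deltas:
    - {"dp": [0,0,-0.01],"twist": 0}
    - {"dp": [0,0,0],"twist": 0}
    - {"dp": [0,0,0],"twist": 0}
    - {"dp": [0,0,0],"twist": 0}

```text
time_s: 28.75
ee_pos: [0.5315, -0.0055, 0.0444]
eef_rot: [3.141, -0.003, 3.069]
force: [-7.9, 1.3, 1.0]
grip_width: 0.0941
grip_force: 3.9
```

```bash
python3 -c "
from fit import *
o=ctrl.get_obs();print(o['ee_pos'],o['eef_rot'],o['force'],o['moment'])
ps=[fit('plinth','scene') for _ in range(2)]
o=ctrl.get_obs();print(o['force'])
R=np.array([[.9974,-.0719],[.0719,.9974]]); 
print([R@(p[:2]-[.6635,.0274]) for p in ps if p is not None])
im,d,W=snap('scene'); cv2.imwrite('pics/d.png',cv2.resize(im[60:360,80:460,::-1],None,fx=2,fy=2))
"
```

```text
[ 0.53153433 -0.00553103  0.04441794] [ 3.14137453e+00 -2.96394563e-03  3.06877830e+00] [-7.94739982  1.29720336  1.021529  ] [ 0.19140381  1.32524925 -0.3551289 ]
plinth scene conf 0.71 [ 0.6005 -0.0127 -0.0694] -4.0 res 0.039 med [ 0.6025 -0.0183  0.0634] 2919
plinth scene conf 0.64 [ 0.6004 -0.0138 -0.0718] -4.1 res 0.039 med [ 0.6023 -0.0193  0.0635] 2904
[-6.93693023  0.59674078  0.86550509]
[array([-0.05990643, -0.04454182]), array([-0.05995634, -0.04565656])]
```

View pics/d.png

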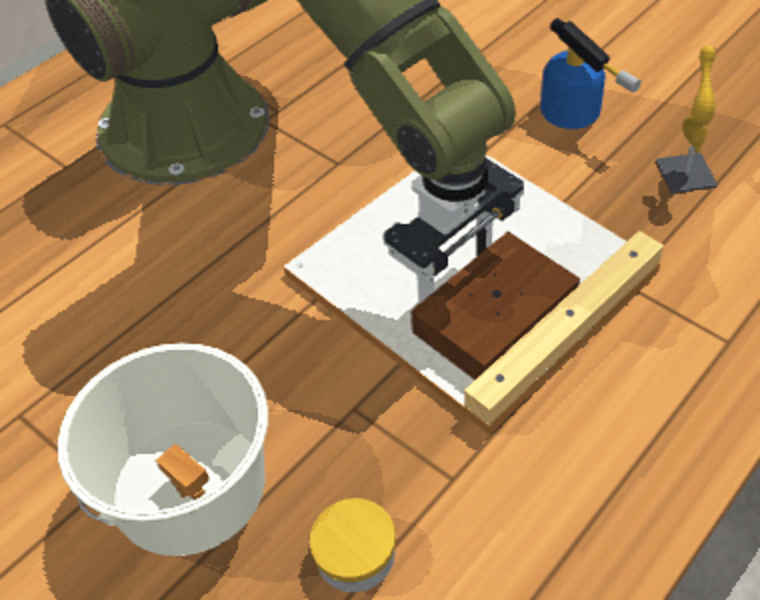

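The plinth sits flush against the fence with its whole length backed, and the top is free. I'll raise the push to about 10 N.

Request:
step_arm:
  deltas:
    - {"dp": [-0.01,0,-0.003],"twist": 0}
    - {"dp": [0,0,0],"twist": 0}
    - {"dp": [0,0,0],"twist": 0}
    - {"dp": [0,0,0],"twist": 0}

```text
time_s: 29.4
ee_pos: [0.5316, -0.0055, 0.0444]
eef_rot: [3.141, -0.004, 3.069]
force: [-10.3, 1.4, 2.0]
grip_width: 0.0938
grip_force: 5.3
```

Request:
step_arm:
  deltas:
    - {"dp": [0,0,0],"twist": 0}
    - {"dp": [0,0,0],"twist": 0}
    - {"dp": [0,0,0],"twist": 0}

```text
time_s: 29.7
ee_pos: [0.5315, -0.0055, 0.0444]
eef_rot: [3.141, -0.004, 3.069]
force: [-10.3, 0.8, 3.0]
grip_width: 0.094
grip_force: 5.3
```

Request:
step_arm:
  deltas:
    - {"dp": [0,0,0],"twist": 0}
    - {"dp": [0,0,0],"twist": 0}
    - {"dp": [0,0,0],"twist": 0}

```text
time_s: 30.0
ee_pos: [0.5315, -0.0055, 0.0444]
eef_rot: [3.141, -0.004, 3.069]
force: [-10.2, 1.7, 2.5]
grip_width: 0.0939
grip_force: 5.3
```

Steady at 10.3 N, so I'll hold it for well over three seconds.

Request:
step_arm:
  deltas:
    - {"dp": [0,0,0],"twist": 0}
    - {"dp": [0,0,0],"twist": 0}
    - {"dp": [0,0,0],"twist": 0}
    - {"dp": [0,0,0],"twist": 0}
    - {"dp": [0,0,0],"twist": 0}
    - {"dp": [0,0,0],"twist": 0}
    - {"dp": [0,0,0],"twist": 0}
    - {"dp": [0,0,0],"twist": 0}
    - {"dp": [0,0,0],"twist": 0}
    - {"dp": [0,0,0],"twist": 0}
    - {"dp": [0,0,0],"twist": 0}
    - {"dp": [0,0,0],"twist": 0}

```text
time_s: 31.2
ee_pos: [0.5315, -0.0055, 0.0444]
eef_rot: [3.141, -0.004, 3.069]
force: [-11.1, 2.1, 2.2]
grip_width: 0.094
grip_force: 5.3
```

Request:
step_arm:
  deltas:
    - {"dp": [0,0,0],"twist": 0}
    - {"dp": [0,0,0],"twist": 0}
    - {"dp": [0,0,0],"twist": 0}
    - {"dp": [0,0,0],"twist": 0}
    - {"dp": [0,0,0],"twist": 0}
    - {"dp": [0,0,0],"twist": 0}
    - {"dp": [0,0,0],"twist": 0}
    - {"dp": [0,0,0],"twist": 0}
    - {"dp": [0,0,0],"twist": 0}
    - {"dp": [0,0,0],"twist": 0}
    - {"dp": [0,0,0],"twist": 0}
    - {"dp": [0,0,0],"twist": 0}

```text
time_s: 32.4
ee_pos: [0.5315, -0.0055, 0.0444]
eef_rot: [3.141, -0.004, 3.069]
force: [-9.7, 1.8, 2.3]
grip_width: 0.094
grip_force: 5.3
```

Request:
step_arm:
  deltas:
    - {"dp": [0,0,0],"twist": 0}
    - {"dp": [0,0,0],"twist": 0}
    - {"dp": [0,0,0],"twist": 0}
    - {"dp": [0,0,0],"twist": 0}
    - {"dp": [0,0,0],"twist": 0}
    - {"dp": [0,0,0],"twist": 0}
    - {"dp": [0,0,0],"twist": 0}
    - {"dp": [0,0,0],"twist": 0}
    - {"dp": [0,0,0],"twist": 0}
    - {"dp": [0,0,0],"twist": 0}
    - {"dp": [0,0,0],"twist": 0}
    - {"dp": [0,0,0],"twist": 0}

```text
time_s: 33.6
ee_pos: [0.5315, -0.0055, 0.0444]
eef_rot: [3.141, -0.004, 3.069]
force: [-11.2, 1.7, 1.9]
grip_width: 0.0938
grip_force: 5.3
```

```bash
python3 -c "
from station import ctrl
o=ctrl.get_obs();print(o['time_s'],o['force'])
if -12<o['force'][0]<-8: print(ctrl.hand_in())"
```

```text
33.6 [-11.17971205   1.71987147   1.85889761]
the job is handed in; nothing more can be done
None
```

Job handed in at 33.6 s: both offcuts are in the bucket, and the plinth is flush and square on the fence, held by a steady push of 10–11 N for over 4 s and still pushing at the end.

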